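# Slide the pan off the heat and show the slide rack to the camera

## Robot

A 6-joint arm with a two-finger parallel gripper is mounted at the origin on the work surface. World frame = base frame: x ahead of the robot, y to its left, z up, the work surface at z = 0. Lengths are in m, angles in degrees, forces in N, time in s.
With the tool pointing down it reaches from about 0.4 to 0.825 m from the base axis. Payload 7 kg.
Tool frame: the origin (TCP) lies midway between the tips of the shut fingers; the grasp point (between the pads) lies 19 mm behind it; z points along the fingers, y is the line along which they close (so a half turn about z gives the same grasp; the last joint's range is limited). The gripper opens to 88 mm and grips with 3 to 60 N. Pads are 19 mm wide; open, the fingers measure 130 mm over their backs; the gripper's body (78 mm by 193 mm) begins 47 mm behind the grasp point.
Start: joints at [-58.092, 20.546, 0.682, 0, -70.136, -16.507], TCP at [0.179, -0.651, 0.188] pointing down, gripper open.
Joint ranges: [-176.03, 176.03], [-82.01, 121.73], [-58.28, 71.71], [-173.87, 95.51], [-174.79, -0.11], [-173.66, 173.66]. Speed limits (degrees/s): [136.94, 136.94, 172.46, 180, 180, 180].

## Interface

Orientations are given as a 3x3 rotation matrix whose columns are the frame's x, y, z axes.
In Python, from rig import robot gives the robot as it stands. Calls block until the motion is done:
- robot.goto(position, orientation): joint-space move of the TCP to a pose.
- robot.servo_line(position, ori=None, speed=0.15): straight line of the TCP; ori=None keeps the orientation; speed is the mean speed in m/s.
- robot.movej(angles): joint-space move.
- robot.move_gripper(opening): opening from 0.0 (shut) to 1.0 (fully open); the grip force is fixed at half the most; returns when the fingers have stopped.
- robot.dwell(seconds).
- robot.ik(position, orientation): joint angles nearest the present ones, or None.
- robot.grab_frame(name): name is "scene" or "top" or "wrist"; returns (picture, depth): 420x560x3 uint8, red, green, blue; 420x560 float32, m along the optical axis (not along the pixel's ray), 0 where there is no reading.
- robot.camera_info(name): a dict with "vfov" (degrees; the focal length in pixels is half the picture's height over the tangent of half this angle, whatever the lens; pixels are square), "cx", "cy" (the principal point, pixels), "view" (4x4, takes a point from world to camera coordinates); the wrist camera has in their place "T_tool_cam" (4x4, takes a point from camera to tool coordinates, whose origin is the TCP and whose axes are the flange's). Camera axes: x right, y down, z forward; pixel columns grow to the right and rows downward; lengths in m; the calibration is good to about 2 mm. A picture is of the moment at which its call begins: read the wrist's pose just before it. camera_info takes no time and is no camera call.
A pose or a line that the arm cannot do raises robot.Unreachable and nothing moves.
- robot.job_done(): hands the job in; it is judged then, once.
Readings, each from a call of its own:
- robot.read_t(): time.
- robot.read_qpos(): joint angles.
- robot.read_qvel(): joint speeds.
- robot.read_effort(): joint torques, N m.
- robot.read_position(): TCP position.
- robot.read_tcp_rot(): TCP orientation.
- robot.read_force(): force on the tool from outside, world axes, zero at the start.
- robot.read_ft_torque(): the same for the moment, N m.
- robot.read_grip_width(): opening from 0.0 (shut) to 1.0 (fully open).
- robot.read_finger_force(): force on a finger pad.
Only numpy, scipy, OpenCV 4.12 (cv2) and the standard library are available. Lean on these libraries where they do the work, as an engineer would, in place of code of your own. Each camera call takes 0.05 s, during which the arm holds its last target. There are 200 camera calls.

## Task

Slide the pan along the hotplate, without lifting it and with the slide rack staying in it, from the round heating mark to the middle of the square resting mark. Then lift the slide rack out and hold it up to the inspection camera: the centre of the slides 120 mm straight in front of the lens and level with it, the rack upright with a long side (the broad faces of the slides) squarely towards the lens. Finish while still holding it there, motionless; leave the pan on its mark, do not touch the camera or its column, and leave everything else where it stands.

Things in the scene. Friction and masses are not known exactly. Their poses are not given: they have to be found in the camera images.
- hotplate: fixed flat two-place hotplate, white case with a black glass top, 300 mm (its x) by 500 mm (its y), 40 mm high; origin at the centre of its underside, top face 40 mm above it. Its two marked places lie 115 mm either side of its centre along its own y
- heat_mark: the heating place: two concentric round white outlines (184 and 120 mm across) printed on the hotplate's top; origin at their centre on the top face. The pan starts on it; it may be the left or the right place
- rest_mark: the resting place: one square white outline, 184 mm a side outside, printed on the hotplate's top; origin at its centre on the top face. Empty at the start
- pan: loose round steel pan, about 0.35 to 0.7 kg, 140 mm across at the foot, 150 mm at the rim, 50 mm high, wall 3 mm, floor 4 mm; origin at the centre of its underside, z up. One straight black handle runs along its +x from 90 to 200 mm from the pan's centre, 16 mm wide, 14 mm high, its centre line 42 mm above the pan's underside (82 mm above the table). It starts with the handle pointing roughly to the robot's right (-y), lying clear of anything below
- rack: loose steel microscope-slide rack, about 0.11 to 0.22 kg, holding five glass slides on edge, standing in the pan; 88 mm long (its x), 44 mm wide (its y), end plates 32 mm high; origin at the centre of its underside, z up. Two thin rods rise from its ends to a black top bar. Its two long sides (facing its +y and -y), where the broad faces of the glass slides show, are alike for the job
- rack_mid (a point): centre of the slides in the rack, 18 mm above the rack's underside
- rack_bar (a point): centre of the rack's top bar, 85 mm above the rack's underside; the bar is 64 mm long (the rack's x), 12 mm wide (its y), 14 mm high and stands well above the pan's rim
- camera: fixed inspection camera clamped on an upright column at the robot's left, its grey box and black round lens 38 mm across standing 0.16 to 0.22 m above the table; origin at the centre of the lens's front face; it looks level along its own +x (roughly towards -y); its box and clamp reach 140 mm back along its -x to the column, 50 mm wide and 50 mm high. Do not touch it
- viewpoint (a point): the point in the air 120 mm straight in front of the lens (along the camera's +x), at lens height, where the centre of the slides belongs
- column: the camera's fixed steel column, 16 mm across and 344 mm high, on a foot 120 by 110 mm, 14 mm high; origin under the column. Do not touch it
- jar: bystander: small lidded brown jar, 36 mm across, 45 mm high, standing on the hotplate near the middle of its far edge, 20 to 30 mm clear of the pan's path; origin under its centre
- beaker: bystander: glass beaker, 68 mm across, 85 mm high; origin under its centre
- reagent: bystander: brown bottle, 68 mm across, 150 mm high; origin under its centre
- tipbox: bystander: white pipette-tip box, 85 by 120 mm, 57 mm high; origin under its centre
- dishes: bystander: two stacked petri dishes, 90 mm across, 30 mm high; origin under their centre
- spoon: bystander: steel laboratory spoon lying on the table, 170 mm long
- block: bystander: aluminium tube block, 50 by 90 mm, 45 mm high; origin under its centre
Not all that is in view belongs to the job. Leave any orange look-alike of the rack alone.

How it is judged (in metres and radians):
On the way:
1. the pan has been slid to the middle of the square mark and stands still there with the rack in it (horizontal distance between pan and rest_mark below 0.025 m and z of pan in the frame of hotplate below 0.046 m and angle between pan's own z axis and vertical below 0.08 rad and linear speed of pan below 0.03 m/s and z of rack in the frame of pan below 0.012 m and horizontal distance between rack and pan below 0.05 m), for 0.3 s.
At the end, for the whole second after the job is handed in: Fingers alone hold the rack still: slide centre within 25 mm of the point 120 mm in front of the lens, upright within 0.2 rad, a long side square to the lens within 0.25 rad; the pan flat and still on the hotplate, within 25 mm of the square mark's centre (horizontal distance between pan and rest_mark below 0.025 m and z of pan in the frame of hotplate below 0.046 m and angle between pan's own z axis and vertical below 0.08 rad and linear speed of each of pan, rack below 0.03 m/s and distance between rack_mid and viewpoint below 0.025 m and angle between rack's own z axis and vertical below 0.2 rad and angle between the y axis of rack and the x axis of camera, either way round below 0.25 rad and height (world z) of rack_mid above 0.13 m and contact force between rack and the fingers above 0.5 N and contact force between rack and camera below 0.1 N and contact force between rack and pan below 0.1 N and angular speed of rack below 0.3 rad/s); the arm keeps its last pose, push and grip.
It fails at once if the pan is lifted more than 10 mm off the hotplate, tipped more than 0.2 rad, or knocked off it (z of pan in the frame of hotplate above 0.05 m or z of pan in the frame of hotplate below 0.03 m or angle between pan's own z axis and vertical above 0.2 rad).
It fails at once if the camera or its column is touched with more than 2 N (contact force between any of camera, column and anything else above 2 N).
It fails at once if a bystander is moved more than 30 mm (distance of any of jar, beaker, reagent, tipbox, dishes, spoon, block from where it was at the start of the episode above 0.03 m).
It also fails if it takes over 48 s, if anything falls off the work surface, if the arm or the gripper's body presses on something with over 40 N, if the wrist force passes 120 N, or if a joint passes its speed limit or range.

## Working session

There is one attempt and no reset: what is moved stays moved. The work goes in short steps, each a Python script; the robot and the scene stay as the last script left them, time stands still between calls to the robot, and variables do not carry over. Pictures are saved under pics/ and viewed, at most 10 in all, crops included, and the job is handed in when it is done.

```bash
ls; mkdir -p pics
cat > h.py <<'E'
import numpy as np, cv2
from rig import robot
def K(n):
    i=robot.camera_info(n); return 210/np.tan(np.radians(i['vfov'])/2), i['cx'], i['cy'], i
def cloud(n, d):
    f,cx,cy,i=K(n); v,u=np.mgrid[:420,:560]
    P=np.stack([(u-cx)/f*d,(v-cy)/f*d,d],-1)
    if n=='wrist':
        T=np.array(i['T_tool_cam']); W=np.eye(4); W[:3,:3]=robot.read_tcp_rot(); W[:3,3]=robot.read_position(); T=W@T
    else: T=np.linalg.inv(np.array(i['view']))
    return P@T[:3,:3].T+T[:3,3]
E
python3 - <<'E'
from h import *
ims=[]
for n in('scene','top'):
    p,d=robot.grab_frame(n); np.savez(n,p=p,d=d,c=cloud(n,d)); cv2.imwrite(f'pics/{n}.png',p[...,::-1])
    print(n,K(n)[:3],(d>0).mean())
print(robot.read_tcp_rot(),robot.camera_info('wrist'))
E
```

```text
pics
scene (np.float64(381.7874333683334), 281.7621988832608, 212.43455119481675) 0.9959651360544217
top (np.float64(537.9338796657397), 281.61848321278666, 205.64494264566522) 0.9958035714285715
[[-9.64125046e-01 -2.65447890e-01 -5.59178164e-04]
 [-2.65448433e-01  9.64123982e-01  1.44090376e-03]
 [ 1.56632215e-04  1.53764437e-03 -9.99998806e-01]] {'vfov': 61.05660566022861, 'cx': 283.5591376218736, 'cy': 208.69938809380247, 'T_tool_cam': array([[-8.65983752e-05, -9.58320089e-01, -2.85696692e-01,
         7.73487862e-02],
       [ 9.99999959e-01, -4.60195483e-06, -2.87676505e-04,
         1.27763312e-03],
       [ 2.74371411e-04, -2.85696705e-01,  9.58320050e-01,
        -1.97118554e-01],
       [ 0.00000000e+00,  0.00000000e+00,  0.00000000e+00,
         1.00000000e+00]])}
```

View pics/top.png

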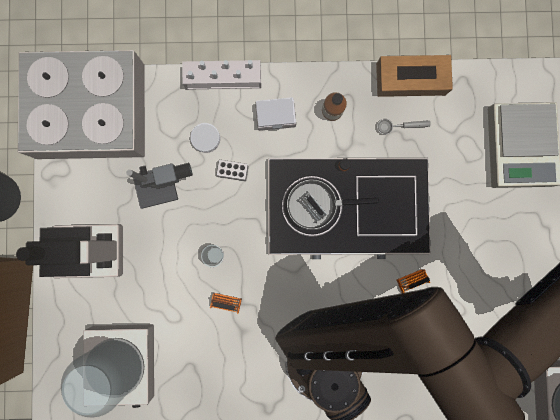

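View pics/scene.png

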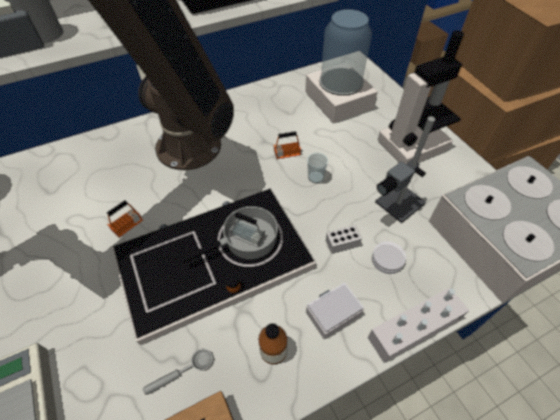

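The top view shows the pan with the steel rack at about (310,205) on the round mark. The square mark is centred at about (387,206), the handle runs right from (340,203), the jar is at (342,163), and the camera is at (170,175) on its column at (150,180). Rack candidates are the grey one at (310,205), and orange ones at (226,301) and (413,280). The grey steel one in the pan fits the description; the crop will confirm it.

Run:
```python
from h import *
z=np.load('top.npz');p,d,c=z['p'],z['d'],z['c']
def st(name,m):
    P=c[m]; r=cv2.minAreaRect((P[:,:2]*1000).astype(np.float32)); print(name,m.sum(),'med',np.median(P,0).round(4),'rect',np.round(r[0],1),np.round(r[1],1),round(r[2],1),'z',P[:,2].min().round(3),P[:,2].max().round(3))
R=np.zeros((420,560),bool)
def box(u0,v0,u1,v1): m=R.copy(); m[v0:v1,u0:u1]=True; return m
g=p.max(-1)
# glass
st('glass top',box(262,152,435,258)&(abs(c[...,2]-.04)<.006))
st('square',box(352,170,422,242)&(abs(c[...,2]-.04)<.006)&(g>140))
st('pan rim',box(275,172,342,240)&(abs(c[...,2]-.09)<.006))
st('handle',box(338,195,385,212)&(c[...,2]>.07))
st('bar',box(275,172,342,240)&(c[...,2]>.115)&(c[...,2]<.15))
st('jar',box(330,155,355,175)&(c[...,2]>.06))
st('cam',box(125,155,195,210)&(c[...,2]>.14)&(c[...,2]<.26))
st('col',box(110,150,195,210)&(c[...,2]>.3))
m=box(125,155,195,210)&(c[...,2]>.12)
for v in range(160,192,3): print(v,[(int(u),*(c[v,u]*1000).astype(int)) for u in range(150,195,6) if m[v,u]])
z2=np.load('scene.npz')
a=cv2.resize(p[150:260,120:400][...,::-1],None,fx=2.85,fy=2.85,interpolation=cv2.INTER_CUBIC)
b=z2['p'][130:290,180:460][...,::-1]; b=cv2.resize(b[:, :],None,fx=1.75,fy=1.75,interpolation=cv2.INTER_CUBIC)
o=np.zeros((598,798,3),np.uint8);o[:a.shape[0],:a.shape[1]]=a[:,:798];o[314:314+b.shape[0],:b.shape[1]]=b[:284]
cv2.imwrite('pics/crop.png',o)
```

```text
glass top 12144 med [ 0.4761 -0.1007  0.0397] rect [478.  -84.1] [496.7 306.1] 88.9 z 0.034 0.046
square 216 med [ 0.4602 -0.2114  0.0396] rect [ 481.2 -199.9] [184.5 182.7] 88.8 z 0.034 0.046
pan rim 190 med [0.4911 0.0145 0.089 ] rect [487.5  34.4] [147.6 146.7] 43.6 z 0.084 0.096
handle 221 med [ 0.4923 -0.1026  0.0879] rect [455.8  -2.5] [ 48.  333.5] 20.0 z 0.076 1.687
bar 101 med [0.4799 0.0273 0.1347] rect [479.3  27.4] [66.6 12.9] 36.7 z 0.116 0.145
jar 112 med [ 0.6056 -0.0685  0.083 ] rect [503.   37.3] [ 31.9 332.4] 43.9 z 0.06 1.687
cam 863 med [0.5713 0.4473 0.1931] rect [572.  449.5] [ 58.2 144.8] 3.3 z 0.147 0.26
col 86 med [0.5539 0.5013 0.3424] rect [465.6 331.3] [411.4  14.8] 62.3 z 0.301 1.687
160 []
163 [(186, np.int64(602), np.int64(390), np.int64(185))]
166 [(162, np.int64(593), np.int64(454), np.int64(198)), (168, np.int64(593), np.int64(438), np.int64(196)), (174, np.int64(595), np.int64(425), np.int64(178)), (180, np.int64(593), np.int64(406), np.int64(188)), (186, np.int64(593), np.int64(389), np.int64(187))]
169 [(156, np.int64(585), np.int64(471), np.int64
[... 1062 characters left out ...]
 (162, np.int64(560), np.int64(455), np.int64(196)), (168, np.int64(560), np.int64(439), np.int64(193)), (174, np.int64(559), np.int64(421), np.int64(197)), (180, np.int64(561), np.int64(409), np.int64(173))]
181 [(150, np.int64(553), np.int64(490), np.int64(189)), (156, np.int64(550), np.int64(469), np.int64(205)), (162, np.int64(551), np.int64(454), np.int64(198)), (168, np.int64(551), np.int64(439), np.int64(193)), (174, np.int64(551), np.int64(423), np.int64(188))]
184 [(150, np.int64(548), np.int64(497), np.int64(156)), (156, np.int64(543), np.int64(472), np.int64(196)), (162, np.int64(544), np.int64(457), np.int64(186)), (168, np.int64(546), np.int64(445), np.int64(160))]
187 []
190 []
```

View pics/crop.png

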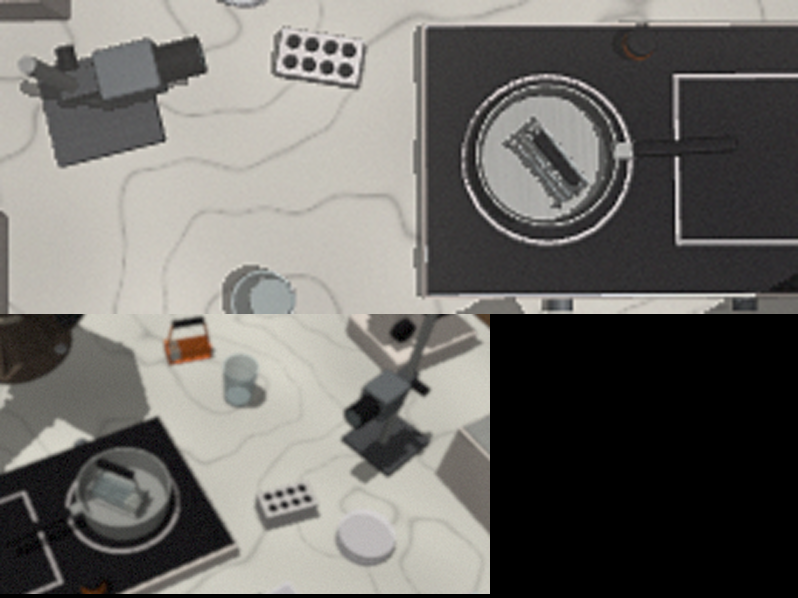

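The crop confirms the target: the steel rack with the black bar stands in the pan, and both orange look-alikes are outside it. The lens tip is at crop (205,55), with its axis pointing about 10° towards +x from -y. I'll fit the handle and camera from the existing data, then hover over the handle.

Run:
```python
from h import *
z=np.load('top.npz');p,c=z['p'],z['c']
Z=c[...,2]
m=np.zeros(Z.shape,bool); m[192:215,345:390]=True; m&=(Z>.075)&(Z<.1)
P=c[m]; print(m.sum(),P[:,:2].min(0),P[:,:2].max(0)); vx=cv2.fitLine((P[:,:2]).astype(np.float32),cv2.DIST_HUBER,0,.01,.01).ravel(); print('handle line',vx)
# refined rim: fit circle centre to outer rim points
R=np.array([[0,-1,0],[-1,0,0],[0,0,-1.]]).astype(float)
R=np.array([[0,-1,0],[-1,0,0],[0,0,-1.]])
t=robot.read_t(); robot.goto([.488,-.13,.2],R); print(robot.read_t()-t,robot.read_position(),robot.read_qpos())
p,d=robot.grab_frame('wrist'); c=cloud('wrist',d); np.savez('w1',p=p,d=d,c=c); cv2.imwrite('pics/w1.png',p[...,::-1])
```

```text
181 [ 0.48388843 -0.1654028 ] [ 0.5016639  -0.06582952]
handle line [ 0.04810796 -0.9988421   0.49258626 -0.11123716]
2.1667 [ 0.48794158 -0.13057349  0.19993221] [ 7.33832167e+00  3.91849613e+00 -1.92414062e+01  4.15668846e-03
 -6.68523338e+01 -7.40528882e+00]
```

View pics/w1.png

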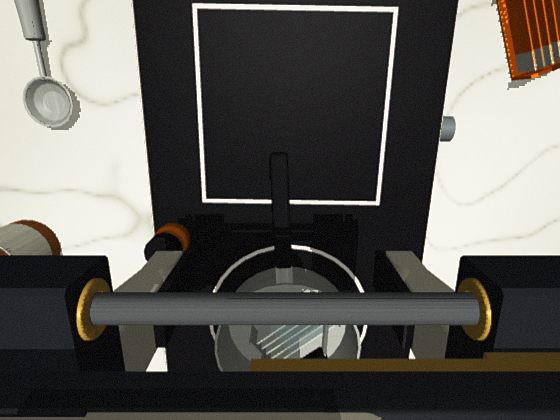

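The wrist view shows the square outline from (193,5) to (385,203), the handle from (279,155) to (284,265), and the jar at (168,238) left of the fingers. I'll measure both here, then grasp.

Run:
```python
from h import *
z=np.load('w1.npz');p,c=z['p'],z['c'];Z=c[...,2];g=p.min(-1)
m=np.zeros(Z.shape,bool); m[0:212,185:402]=True; m&=(abs(Z-.04)<.008)&(g>130)
# intersect rays with z=.04 for precision: scale from camera centre
i=robot.camera_info('wrist');W=np.eye(4);W[:3,:3]=robot.read_tcp_rot();W[:3,3]=robot.read_position();o=(W@i['T_tool_cam'])[:3,3]
def ray(P,h): return o+(P-o)*((h-o[2])/(P[:,2]-o[2]))[:,None]
r=cv2.minAreaRect((ray(c[m],.04)[:,:2]*1000).astype(np.float32)); print('sq',r,np.median(Z[m]))
m=np.zeros(Z.shape,bool); m[150:245,262:300]=True; m&=(Z>.075)&(Z<.105)
P=ray(c[m],.089)[:,:2]; print(m.sum(),P.min(0),P.max(0),np.median(Z[m])); print('handle',cv2.fitLine(P.astype(np.float32),cv2.DIST_HUBER,0,.01,.01).ravel())
```

```text
sq ((478.6993408203125, -198.29959106445312), (185.03282165527344, 184.60987854003906), 89.00782012939453) 0.040610512905343454
1632 [ 0.48163085 -0.16598336] [ 0.49941898 -0.08070969] 0.08892070923153844
handle [ 0.0403616  -0.99918514  0.4906158  -0.12476117]
```

Run:
```python
from h import *
a=.044; x=np.array([a,-1,0])/np.hypot(a,1); zz=np.array([0,0,-1.]); R=np.c_[x,np.cross(zz,x),zz]
robot.move_gripper(.55)
robot.servo_line([.491,-.122,.13],R,.2); robot.servo_line([.491,-.122,.063],R,.12)
print(robot.read_position(),robot.read_force())
robot.move_gripper(0.0); print(robot.read_grip_width()*88,robot.read_finger_force(),robot.read_force(),robot.read_t())
p0=robot.read_position()
robot.servo_line([p0[0]-.0055,p0[1]-.233,p0[2]],None,.07)
robot.dwell(.3)
print(robot.read_position()-p0,robot.read_force(),robot.read_t())
p,d=robot.grab_frame('top'); c=cloud('top',d); np.savez('t2',p=p,d=d,c=c); cv2.imwrite('pics/t2.png',cv2.resize(p[130:270,130:440][...,::-1],None,fx=2.5,fy=2.5))
```

```text
[ 0.49185023 -0.12205678  0.06396826] [-0.00831975 -0.28051611  0.54426348]
0.42167984070485004 0.0 [ 0.09768488  0.00656131 -0.03067838] 5.3
[-5.50130515e-03 -2.32965073e-01 -4.48833923e-07] [ 0.01607924 -0.59377344  0.24047073] 9.0833
```

View pics/t2.png

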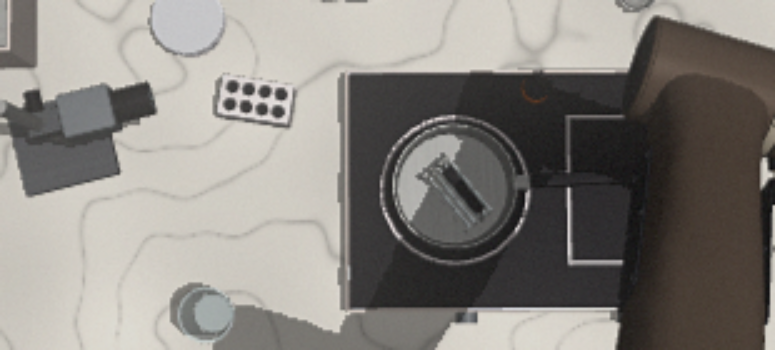

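The fingers shut empty and the pan barely moved: it is still at crop (460,187), on the round mark. I need to see where the handle and fingers are relative to each other.

Run:
```python
from h import *
print(robot.read_grip_width(),robot.read_position(),robot.read_tcp_rot().round(3),robot.read_finger_force())
p,d=robot.grab_frame('wrist'); c=cloud('wrist',d); np.savez('w2',p=p,d=d,c=c)
q,d2=robot.grab_frame('scene'); c2=cloud('scene',d2); np.savez('s2',p=q,d=d2,c=c2)
a=p[...,::-1]; b=cv2.resize(q[170:350,80:320][...,::-1],(560,420)); 
cv2.imwrite('pics/w2.png',cv2.resize(np.hstack([a,b]),(800,300)))
z=np.load('t2.npz');P=z['c'];Z=P[...,2]
def box(u0,v0,u1,v1): m=np.zeros(Z.shape,bool); m[v0:v1,u0:u1]=True; return m
print('rim',cv2.minAreaRect((P[box(275,172,342,240)&(abs(Z-.09)<.006)][:,:2]*1000).astype(np.float32)))
```

```text
0.006254174070106449 [ 0.4854915  -0.35498585  0.06295376] [[ 0.044 -0.999  0.   ]
 [-0.999 -0.044  0.   ]
 [-0.    -0.    -1.   ]] 0.0
rim ((487.46038818359375, 34.60493469238281), (147.84005737304688, 146.253173828125), 43.353965759277344)
```

View pics/w2.png

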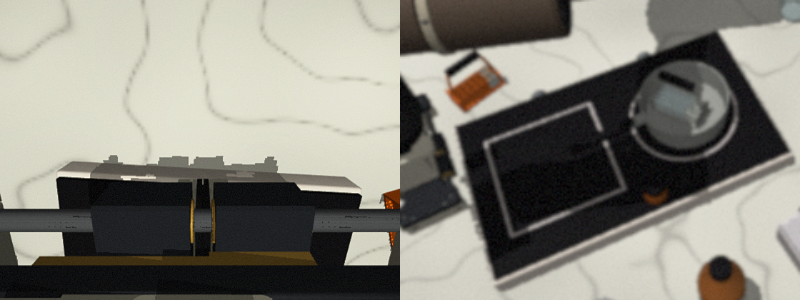

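Run:
```python
from h import *
z=np.load('w2.npz');c=z['c']
for u in (262,276,283,290,306): print(u,[(v,*(c[v,u]*1000).astype(int).tolist()) for v in range(222,320,12)])
z=np.load('s2.npz');c=z['c']; P=c.reshape(-1,3)
m=(abs(P[:,0]-.4855)<.12)&(abs(P[:,1]+.355)<.06)&(P[:,2]>.012); Q=P[m]; print(len(Q)); 
for h in np.arange(.02,.26,.02):
    q=Q[(Q[:,2]>h)&(Q[:,2]<=h+.02)]
    if len(q): print(h.round(2),len(q),q.min(0).round(3),q.max(0).round(3))
cv2.imwrite('pics/s2.png',cv2.resize(z['p'][150:330,60:300][...,::-1],(800,600),interpolation=cv2.INTER_CUBIC))
```

```text
262 [(222, 501, -342, 0), (234, 501, -332, 0), (246, 499, -333, 27), (258, 492, -391, 174), (270, 492, -392, 181), (282, 491, -391, 187), (294, 491, -391, 191), (306, 491, -387, 190), (318, 491, -385, 191)]
276 [(222, 490, -342, 0), (234, 490, -332, 0), (246, 489, -333, 25), (258, 489, -363, 112), (270, 488, -362, 122), (282, 488, -363, 134), (294, 488, -385, 180), (306, 488, -384, 185), (318, 488, -381, 185)]
283 [(222, 485, -342, 0), (234, 484, -333, 1), (246, 484, -333, 25), (258, 484, -328, 34), (270, 484, -322, 40), (282, 483, -312, 39), (294, 486, -385, 182), (306, 486, -384, 184), (318, 486, -381, 185)]
290 [(222, 479, -342, 0), (234, 479, -333, 0), (246, 479, -333, 25), (258, 482, -363, 111), (270, 482, -363, 123), (282, 483, -363, 134), (294, 484, -385, 180), (306, 485, -384, 184), (318, 484, -381, 185)]
306 [(222, 467, -344, 1), (234, 466, -333, 0), (246, 468, -333, 23), (258, 481, -392, 174), (270, 481, -392, 181), (282, 481, -392, 186), (294, 482, -391, 191), (306, 481, -388, 191), (318, 481, -385, 191)]
10383
0.02 818 [ 0.366 -0.336  0.027] [ 0.605 -0.295  0.04 ]
0.04 407 [ 0.367 -0.331  0.04 ] [ 0.605 -0.295  0.045]
0.1 2 [ 0.481 -0.346  0.112] [ 0.484 -0.345  0.112]
0.16 161 [ 0.4   -0.391  0.166] [ 0.577 -0.313  0.18 ]
0.18 414 [ 0.389 -0.393  0.18 ] [ 0.583 -0.312  0.2  ]
0.2 907 [ 0.39  -0.391  0.2  ] [ 0.585 -0.312  0.22 ]
0.22 148 [ 0.509 -0.375  0.22 ] [ 0.538 -0.33   0.24 ]
0.24 187 [ 0.476 -0.389  0.24 ] [ 0.538 -0.315  0.26 ]
```

View pics/s2.png

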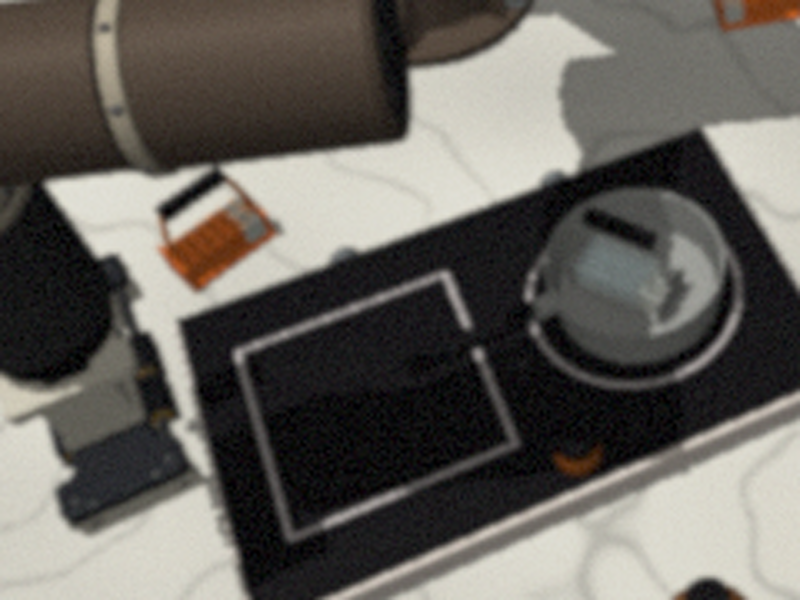

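The scene view settles it. The gripper body is at z≈0.17 and the finger tips at z≈0.11, although the TCP reading is 0.063, so the real tips sit about 40 mm higher than the stated TCP. I'll measure that offset exactly from the wrist depth.

Run:
```python
from h import *
z=np.load('w2.npz');c=z['c']
for u in (271,274,276,278,289,291,293): 
    print(u,[(v,*(c[v,u]*1000).astype(int).tolist()) for v in range(244,262,2)])
m=(c[...,2]>.08)&(c[...,2]<.15); P=c[m]; print(m.sum(),P.min(0),P.max(0),np.percentile(P[:,2],[0.5,2,10,50]))
# same in w1 (TCP z .2)
c=np.load('w1.npz')['c']; m=(c[...,2]>.18)&(c[...,2]<.30)
for lo in np.arange(.18,.3,.01):
    q=c[(c[...,2]>lo)&(c[...,2]<=lo+.01)]
    if len(q): print(lo.round(2),len(q),q.min(0).round(3),q.max(0).round(3))
```

```text
271 [(244, 493, -333, 23), (246, 493, -333, 25), (248, 493, -333, 29), (250, 492, -332, 31), (252, 491, -365, 108), (254, 491, -365, 111), (256, 491, -364, 112), (258, 491, -364, 114), (260, 491, -364, 117)]
274 [(244, 491, -333, 22), (246, 491, -334, 27), (248, 490, -333, 29), (250, 490, -333, 32), (252, 490, -364, 107), (254, 490, -364, 109), (256, 489, -364, 112), (258, 489, -364, 115), (260, 489, -365, 117)]
276 [(244, 489, -333, 22), (246, 489, -333, 25), (248, 489, -333, 28), (250, 489, -363, 103), (252, 489, -362, 102), (254, 489, -363, 106), (256, 489, -363, 109), (258, 489, -363, 112), (260, 488, -363, 114)]
278 [(244, 488, -333, 22), (246, 488, -333, 26), (248, 488, -333, 28), (250, 488, -363, 102), (252, 488, -363, 105), (254, 488, -363, 106), (256, 488, -363, 109), (258, 488, -363, 110), (260, 488, -363, 113)]
289 [(244, 480, -333, 20), (246, 480, -333, 24), (248, 480, -333, 28), (250, 483, -363, 102), (252, 483, -363, 104), (254, 483, -363, 106), (256, 483, -363, 109), (258, 483, -363, 111), (260, 483, -363, 113)]
291 [(244, 478, -333, 21), (246, 478, -333, 24), (248, 47
[... 175 characters left out ...]
0), (246, 477, -333, 25), (248, 477, -333, 27), (250, 477, -333, 31), (252, 481, -364, 107), (254, 481, -364, 109), (256, 481, -365, 113), (258, 481, -365, 114), (260, 481, -364, 116)]
1664 [ 0.46991088 -0.36614417  0.1011878 ] [ 0.50161549 -0.34360262  0.14969565] [0.1026277  0.10456204 0.10840803 0.1270758 ]
0.23 68 [ 0.441 -0.14   0.237] [ 0.535 -0.12   0.24 ]
0.24 909 [ 0.428 -0.142  0.24 ] [ 0.547 -0.12   0.25 ]
0.25 1192 [ 0.428 -0.141  0.25 ] [ 0.548 -0.124  0.26 ]
0.26 1150 [ 0.427 -0.142  0.26 ] [ 0.549 -0.13   0.27 ]
0.27 1424 [ 0.424 -0.142  0.27 ] [ 0.551 -0.119  0.28 ]
0.28 1138 [ 0.425 -0.141  0.28 ] [ 0.55  -0.118  0.29 ]
0.29 1042 [ 0.439 -0.14   0.29 ] [ 0.536 -0.118  0.3  ]
```

The finger tips are actually 38 mm behind the stated TCP (tip z 0.101 at TCP 0.063). The x and y readings are right. I'll subtract 38 mm from z and regrasp the handle.

```bash
echo 'DZ=.038  # real tips lie this far behind the stated TCP' >> h.py
python3 - <<'E'
from h import *
robot.servo_line([.4855,-.355,.08],None,.2); robot.move_gripper(.55)
robot.servo_line([.491,-.122,.08],None,.25); robot.servo_line([.491,-.122,.063-DZ],None,.12)
print(robot.read_position(),robot.read_force())
robot.move_gripper(0.0); w=robot.read_grip_width()*88; print(w,robot.read_finger_force(),robot.read_force(),robot.read_t())
if w>10:
    p0=robot.read_position()
    robot.servo_line([p0[0]-.0055,p0[1]-.233,p0[2]],None,.07)
    robot.dwell(.2)
    print(robot.read_position()-p0,robot.read_force(),robot.read_t())
    p,d=robot.grab_frame('top'); P=cloud('top',d);Z=P[...,2]; np.savez('t3',p=p,d=d,c=P)
    m=(abs(Z-.09)<.006)&(P[...,0]>.40)&(P[...,0]<.57)&(P[...,1]>-.28)&(P[...,1]<.12)
    print('rim',m.sum(),cv2.minAreaRect((P[m][:,:2]*1000).astype(np.float32)))
E
```

```text
[ 0.49114665 -0.12258193  0.02513351] [-0.66764303  0.6666022   0.82258228]
15.808754174262443 30.000035762786865 [-1.17070492  1.15894425  3.07572594] 12.7583
[-0.00581316 -0.23194678 -0.00040642] [0.2300566  5.70558199 3.66151911] 16.4333
rim 60 ((489.88629150390625, -148.73910522460938), (48.68174743652344, 134.9664764404297), 78.78311157226562)
```

The handle is gripped (15.8 mm, 30 N) and the pan slid 232 mm. I'll release it, hover over the rack bar, and measure the pan and bar.

Run:
```python
from h import *
robot.move_gripper(.5); p=robot.read_position(); robot.servo_line([p[0],p[1],.14],None,.25)
a=np.radians(36.7+180); x=np.array([np.cos(a),np.sin(a),0]); zz=np.array([0,0,-1.]); R=np.c_[x,np.cross(zz,x),zz]
robot.goto([.4735,-.2046,.165],R); print(robot.read_t(),robot.read_qpos().round(1))
p,d=robot.grab_frame('wrist'); c=cloud('wrist',d); Z=c[...,2]; np.savez('w3',p=p,d=d,c=c)
i=robot.camera_info('wrist');W=np.eye(4);W[:3,:3]=robot.read_tcp_rot();W[:3,3]=robot.read_position();o=(W@i['T_tool_cam'])[:3,3]
def ray(P,h): return o+(P-o)*((h-o[2])/(P[:,2]-o[2]))[:,None]
n=np.hypot(c[...,0]-.4735,c[...,1]+.2046)
m=(Z>.12)&(Z<.15)&(n<.06); print('bar',m.sum(),np.median(Z[m]),cv2.minAreaRect((c[m][:,:2]*1000).astype(np.float32)))
m=(abs(Z-.09)<.004)&(n>.055)&(n<.095); P=ray(c[m],.09)[:,:2]
A=np.c_[2*P,np.ones(len(P))]; s=np.linalg.lstsq(A,(P**2).sum(1),rcond=None)[0]; print('rim',len(P),s[:2],np.sqrt(s[2]+s[0]**2+s[1]**2))
m=(abs(Z-.04)<.006)&(p.min(-1)>130)&(c[...,1]<-.08)&(n<.145); print('sq',m.sum(),cv2.minAreaRect((ray(c[m],.04)[:,:2]*1000).astype(np.float32)))
b=p[...,::-1]
q,d=robot.grab_frame('top'); np.savez('t4',p=q,d=d)
cv2.imwrite('pics/w3.png',cv2.resize(np.hstack([b,cv2.resize(q[90:300,100:440][...,::-1],(680,420))]),(800,271)))
```

```text
18.9417 [ -1.6   6.5 -21.1   0.  -62.4 -51.7]
bar 1698 0.13608210595584258 ((469.5843505859375, -204.8901824951172), (66.36520385742188, 11.927803039550781), 37.29472351074219)
rim 2714 [ 0.47813426 -0.2042043 ] 0.07427646821759704
sq 8352 ((451.18572998046875, -217.84762573242188), (224.70533752441406, 239.8162841796875), 89.01869201660156)
```

View pics/w3.png

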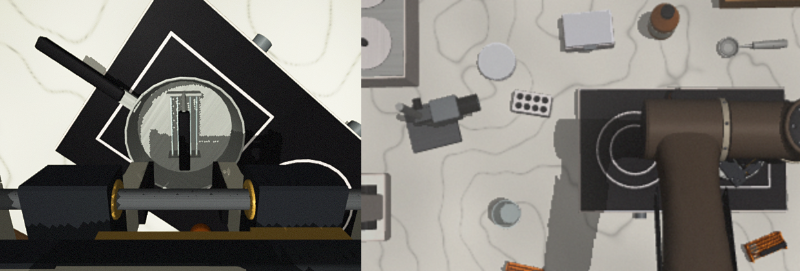

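The pan is at (0.478,-0.204), centred in the square within about 5 mm. The rack stands in it, with the bar at (0.4696,-0.2049), 37°. Now the inspection camera pose, from the saved frames.

Run:
```python
from h import *
fr=[np.load(f) for f in('top.npz','t2.npz','t3.npz','t4.npz')]
d=np.median([f['d'] for f in fr],0); c=cloud('top',d); Z=c[...,2]; p=np.median([f['p'] for f in fr],0)
m=np.zeros(Z.shape,bool); m[155:205,120:198]=True
bl=p.max(-1)
sel=m&(Z>.15)&(Z<.23)
box=sel&(c[...,1]<.475)&(c[...,1]>.415); bar=sel&(c[...,1]<.41)
for n,s in(('box',box),('barrel',bar)):
    P=c[s]; print(n,s.sum(),P.min(0).round(3),P.max(0).round(3),'ztop pct',np.percentile(P[:,2],[50,75,90,98]).round(3),'rect',cv2.minAreaRect((P[:,:2]*1000).astype(np.float32)))
# centre line: mid of x-extent per y-slice
for y in np.arange(.37,.50,.01):
    q=c[sel&(abs(c[...,1]-y)<.005)]
    if len(q)>3: print(y.round(3),len(q),q[:,0].min().round(3),q[:,0].max().round(3),((q[:,0].min()+q[:,0].max())/2).round(4),q[:,2].max().round(3))
foot=np.zeros(Z.shape,bool); foot[170:212,130:182]=True; foot&=(abs(Z-.014)<.006)&(bl<120)
print('foot',foot.sum(),cv2.minAreaRect((c[foot][:,:2]*1000).astype(np.float32)))
col=m&(Z>.325)&(Z<.37); print('col',col.sum(),np.median(c[col],0))
# scene view
z=np.load('scene.npz'); s=z['c']; M=(s[...,2]>.14)&(s[...,2]<.23)&(abs(s[...,0]-.57)<.06)&(s[...,1]<.48)&(s[...,1]>.34); P=s[M]; print('scene',M.sum(),P.min(0).round(3),P.max(0).round(3))
f=s[M&(s[...,1]<.41)]; print(f.min(0),f.max(0),f.mean(0))
```

```text
box 444 [0.542 0.415 0.151] [0.601 0.475 0.204] ztop pct [0.198 0.199 0.2   0.202] rect ((572.6616821289062, 444.8026123046875), (50.57282257080078, 66.6624984741211), 11.675396919250488)
barrel 168 [0.562 0.377 0.164] [0.605 0.41  0.196] ztop pct [0.188 0.192 0.193 0.195] rect ((583.6680908203125, 396.2770080566406), (37.296485900878906, 34.67996597290039), 11.920072555541992)
0.38 41 0.569 0.605 0.5869 0.194
0.39 49 0.566 0.603 0.5849 0.196
0.4 51 0.564 0.6 0.5823 0.195
0.41 51 0.562 0.598 0.5797 0.195
0.42 76 0.552 0.598 0.575 0.201
0.43 67 0.55 0.601 0.5757 0.202
0.44 80 0.548 0.599 0.5734 0.202
0.45 74 0.546 0.596 0.5712 0.203
0.46 71 0.543 0.594 0.5686 0.202
0.47 76 0.542 0.591 0.5663 0.204
0.48 42 0.547 0.592 0.5691 0.204
0.49 39 0.548 0.576 0.5619 0.194
foot 773 ((556.1837158203125, 516.884765625), (109.45552825927734, 120.82215118408203), 12.872710227966309)
col 45 [0.55700593 0.50559055 0.34208278]
scene 733 [0.54  0.375 0.152] [0.604 0.48  0.203]
[0.56718261 0.37484589 0.15449495] [0.60435425 0.4097314  0.19505857] [0.58745872 0.38872017 0.18222626]
```

Run:
```python
from h import *
def Rd(deg):
    a=np.radians(deg); x=np.array([np.cos(a),np.sin(a),0]); zz=np.array([0,0,-1.]); return np.c_[x,np.cross(zz,x),zz]
R=Rd(217.3); print([robot.ik(p,Rd(192)) is not None for p in([.624,.203,.215],[.612,.2616,.1845])])
robot.servo_line([.4696,-.2049,.12],R,.2); robot.servo_line([.4696,-.2049,.072],R,.1)
print(robot.read_position(),robot.read_force())
robot.move_gripper(0); w=robot.read_grip_width()*88; print(w,robot.read_finger_force(),robot.read_t())
if w>9:
    p=robot.read_position(); robot.servo_line([p[0],p[1],.215],None,.12)
    print(robot.read_grip_width()*88,robot.read_force(),robot.read_t())
    robot.goto([.624,.203,.215],Rd(192)); robot.servo_line([.612,.2616,.1845],Rd(192),.1); robot.dwell(.3)
    print(robot.read_position(),robot.read_grip_width()*88,robot.read_t())
    for n in('top','scene'):
        q,d=robot.grab_frame(n); c=cloud(n,d); np.savez(n+'5',p=q,d=d,c=c)
        Z=c[...,2]; near=(abs(c[...,0]-.612)<.07)&(abs(c[...,1]-.2616)<.05)
        for lo,hi in((.14,.2),(.2,.225),(.225,.26)):
            P=c[near&(Z>lo)&(Z<hi)]
            if len(P)>5: print(n,lo,len(P),P.min(0).round(3),P.max(0).round(3),np.round(cv2.minAreaRect((P[:,:2]*1000).astype(np.float32))[2],1))
        if n=='scene': b=cv2.resize(q[90:300,180:460][...,::-1],(560,420))
        else: a=cv2.resize(q[100:310,100:380][...,::-1],(560,420))
    cv2.imwrite('pics/fin.png',cv2.resize(np.hstack([a,b]),(800,300)))
```

```text
[True, True]
[ 0.47029711 -0.20506332  0.07276434] [ 0.04461786  0.44010629 -0.51006465]
12.133764786858922 29.99467760324478 20.675
11.740425456895991 [-0.14452069  0.68102748 -2.97387041] 22.0167
[0.61223603 0.26126078 0.18485154] 11.672640182436684 24.7417
top 0.14 134 [0.569 0.231 0.152] [0.601 0.278 0.199] 10.1
top 0.225 19 [0.58  0.251 0.228] [0.591 0.262 0.25 ] 45.9
scene 0.14 544 [0.576 0.229 0.155] [0.663 0.291 0.2  ] 14.5
scene 0.2 17 [0.647 0.266 0.202] [0.655 0.271 0.223] 84.1
scene 0.225 114 [0.615 0.239 0.225] [0.65  0.282 0.259] 84.2
```

View pics/fin.png

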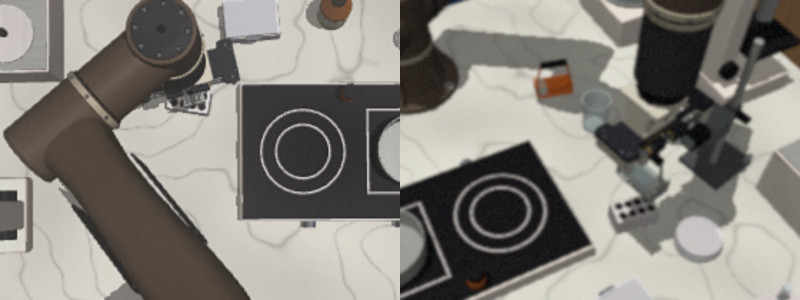

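The rack hangs upright in front of the lens: bottom at z≈0.154, y 0.23 to 0.29, about 12° like the camera. The pan stays on its mark. Handing in.

Run:
```python
from h import *
z=np.load('top5.npz');P=z['c'];Z=P[...,2]
m=(abs(Z-.09)<.005)&(P[...,0]>.39)&(P[...,0]<.57)&(P[...,1]>-.29)&(P[...,1]<-.115)
print('rim',m.sum(),cv2.minAreaRect((P[m][:,:2]*1000).astype(np.float32)))
print(abs(robot.read_qvel()).max(), robot.job_done())
```

```text
rim 173 ((481.16314697265625, -197.32386779785156), (148.2818603515625, 146.31976318359375), 49.90605163574219)
the job is handed in; nothing more can be done
0.06632533330907227 None
```

The job is handed in, but the verdict wasn't reported back: the pan measured within about 5 mm of the square mark's centre, and the rack is held still and upright, about 120 mm in front of the lens and square to it.

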